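# Line up a hinge for its pin

### The job

The loose half of a hinge, a small wooden rail with two brass knuckles, lies inside the lidded blue pan: lift the lid off by its knob, set it down (not dropped) flat on the worktop beside the pan, knob up, and take the hinge half out. Bring its two knuckles into the two gaps between the three knuckles on the fixed jamb block, rail level and on the side away from the block, so that all five holes make one straight bore into which the pin could be slipped. Finish while still holding the hinge half there in the gripper, steady and not pressed hard against the block; nothing else carries it, so do not let go, and leave the pan and the other things where they stand.

Things in the scene. Friction and masses are not known exactly. Their poses are not given: they have to be found in the camera images.
- lid: Round blue lid of the pan, 180 mm across, about 0.25 kg, loose; origin = centre of its underside, z up. Its underside is a shallow plug (158 mm across, 4 mm deep) that drops into the pan's mouth, so it lifts straight up; set on the worktop its origin is at height 0. The worktop round x = 0.44, y = 0.375 is always clear for it. Wall cabinets overhang beyond x = 0.62, from 0.54 up: swing the arm in low and close to the base.
- lid_knob (a point): Middle of the lid's pale wooden knob (upright cylinder 30 mm across), on the lid's axis 34 mm above the lid's origin. The grippable full-width part runs from 22 to 43 mm above the lid's origin; the top of the knob is at 45 mm, the lid's top face under it at 12 mm.
- pan: Shallow blue pan, 0.95 kg, loose; origin = centre of its underside, z up. 176 mm across, 55 mm high, wall 4 mm; inner floor 160 mm across, 5 mm above the origin; loop handles on its +y and -y sides reach 109 mm from the centre. With the lid on, the lid's origin is 51 mm above the pan's.
- hinge_half: Loose hinge half, about 0.16 kg, flat in the pan under the lid: pale wooden rail 56 (x) x 46 (y) x 24 mm high, a 3 mm brass leaf (38 mm wide) on top, two brass knuckles beyond its +x end. Origin = centre of the rail's underside, z up. Grip the bare flat sides at y = -23 and +23 mm; centre of mass about 4 mm from the origin to +x.
- leaf_axis (a point): Middle of the loose half's knuckle axis, 44 mm in +x and 18 mm in +z from the hinge_half origin; the axis (hole direction) is local y. Knuckles: 20 mm outside, hole 12 mm, each 12 mm long with 2 mm chamfered rims, centred at y = -15 and +15 mm.
- jamb: Fixed brown wooden block, 70 (x) x 100 (y) x 56 mm high, with a brass leaf on top whose three knuckles overhang its -x side. Origin = on the worktop right below the middle of the hinge axis; the block spans x = +16 to +86 mm, and the -x side, where the loose rail goes, is empty. An 8 mm steel pin is fixed on its rear, top at 70 mm; leave it.
- jamb_axis (a point): Middle of the fixed knuckle axis (along local y), 60 mm above the jamb origin. Knuckles: 20 mm outside, hole 12, 12 mm long, chamfered 2 mm, at y = -30, 0, +30 mm; the two 18 mm gaps at y = -15 and +15 are open above, below and to -x. Assembled, leaf_axis coincides with jamb_axis and the hinge half's x and y point as the jamb's do.
- mug: Bystander: white mug with a green band, 92 mm tall, loose, at the back or left side of the worktop; origin = centre of its underside.
- jam_jar: Bystander: jam jar with a grey lid, 86 mm tall, loose, at the back or left side of the worktop; origin = centre of its underside.
- lemon: Bystander: yellow lemon, 78 mm long, loose, at the back or left side of the worktop; origin = centre of its underside.
- tumbler: Bystander: clear drinking glass, 87 mm tall, loose, at the back or left side of the worktop; origin = centre of its underside.
- tea_box: Bystander: red tea box, 58 x 74 x 63 mm, loose, at the back or left side of the worktop; origin = centre of its underside.

How it is judged:
By the outcome, as a careful person would: the job done as asked, in the order asked, and still so for the second after the job is handed in, while the arm keeps its last pose, push and grip.
It also fails if it takes over 61 s, if anything falls off the work surface, if the arm or the gripper's body presses on something with over 40 N, if the wrist force passes 120 N, or if a joint passes its speed limit or range.

### The arm

A 6-joint arm with a two-finger parallel gripper is mounted at the origin on a cart in front of the work surface, level with it; the furniture and walls round the work are solid. World frame = base frame: x ahead of the robot, y to its left, z up, the work surface at z = 0. Lengths are in m, angles in rad, forces in N, time in s.
With the tool pointing down it reaches from about 0.375 to 0.975 m from the base axis. Payload 3.8 kg.
Tool frame: the origin (TCP) lies on the mounting face of the last link; the fingertips stand 173 mm ahead of it and the grasp point (between the pads) lies 155 mm ahead of it; z points along the fingers, y is the line along which they close (so a half turn about z gives the same grasp; the last joint's range is limited). The gripper opens to 85 mm and grips with 20 to 120 N. Pads are 22 mm wide; open, the fingers measure 114 mm over their backs; the gripper's body (76 mm by 85 mm) begins 54 mm behind the grasp point. The pads swing forward as they close: fully open they stand 13 mm farther back than shut.
Start: joints at [-1.359, 0.264, 1.604, -0, 1.274, -0.037], TCP at [0.166, -0.654, 0.405] pointing down, gripper open.
Joint ranges: [-2.63, 2.63], [-0.94, 2.18], [0.31, 2.57], [-1.31, 4.45], [0, 2.66], [-2.55, 2.55]. Speed limits (rad/s): [2.57, 2.57, 3.14, 3.14, 3.14, 3.14].

### API

Orientations are given as a rotation vector (axis times angle).
In Python, from workcell import bot gives the robot as it stands.
- The arm moves only by the tool drive_tool, never from a script. Its argument "increments" is a list of rows, each an object with "delta_pos": the shift along the tool's x, y, z in mm, a list of three; "turn": the turn about the tool's z in rad; "jaw": the opening, from -1 (shut) to 1 (fully open). A call has 1 to 8 rows; each row shifts and turns the commanded pose from where the row before left it, along the tool's axes as they then stand; what a row does not reach is not made up. A row lasts 1/12 s, in which the tool goes at most 41.7 mm and 7.16 degrees, less where a joint would pass 70% of its speed; a pose out of reach is approached as far as the arm can. A call is refused whole if a number of a shift passes 41.7 or a number of a turn 0.125, either way. A call with a gripper value outside its range is refused whole. The fingers move at their own pace and stop on an object; "grip_force" is the grip in N (left out, the last holds). Time passes only in rows, so rows that do not move let the fingers close. It gives the time, the measured TCP pose, the force, the opening and the grip force at its end, in the units of the state.
- bot.read_state(): the state, without advancing time (a new reading comes with each control period).
- bot.read_camera(name): name is "scene" or "top" or "wrist"; returns a dict with "pixels" (420x560x3 uint8, red, green, blue), "fovy" (degrees; the focal length in pixels is half the picture's height over the tangent of half this angle, whatever the lens; pixels are square), "cx", "cy" (the principal point, pixels), "camera_from_world" (4x4, takes a point from world to camera coordinates); the wrist camera has in their place "hand_eye" (4x4, takes a point from camera to tool coordinates, whose origin is the TCP and whose axes are the flange's). Camera axes: x right, y down, z forward; pixel columns grow to the right and rows downward; lengths in m; the calibration is good to about 2 mm. A picture is of the moment at which its call begins: read the wrist's pose just before it. There is no depth.
- bot.finish_job(): hands the job in; it is judged then, once.
The state is a dict: "time": time; "q": joint angles; "joint_vel": joint speeds; "joint_torque": joint torques, N m; "tool_pos": TCP position; "tcp_rot": TCP orientation; "wrist_force": force on the tool from outside, world axes, zero at the start; "torque": the same for the moment, N m; "width": opening from 0.0 (shut) to 1.0 (fully open); "grip_force": force on a finger pad.
Only numpy, scipy, OpenCV 4.12 (cv2) and the standard library are available. Lean on these libraries where they do the work, as an engineer would, in place of code of your own. Each camera call takes 0.05 s, during which the arm holds its last target. There are 200 camera calls.

## Working session

There is one attempt and no reset: what is moved stays moved. The work goes in short steps, Python scripts to look and compute and a tool call to move; the robot and the scene stay as the last step left them, time stands still between calls to the robot, and variables do not carry over. Pictures are saved under pics/ and viewed, at most 10 in all, crops included, and the job is handed in when it is done.

Besides the shell and the picture viewer there is one more tool, called after ">>>" by a JSON object that holds its "name" and its "arguments", one argument or row to a line. drive_tool: Moves the arm, as the interface text tells. Its arguments: {"type":"object","properties":{"increments":{"type":"array"},"grip_force":{"type":"number"}},"required":["increments"]}

```bash
mkdir -p pics
cat > h.py <<'E'
import numpy as np, cv2, json
from scipy.spatial.transform import Rotation as R
from workcell import bot
def snap(name,fn):
    s=bot.read_state(); c=bot.read_camera(name)
    cv2.imwrite(f'pics/{fn}.png',c['pixels'][:,:,::-1])
    f=210/np.tan(np.radians(c['fovy'])/2)
    if name=='wrist':
        T=np.eye(4);T[:3,:3]=R.from_rotvec(s['tcp_rot']).as_matrix();T[:3,3]=s['tool_pos']
        W=T@np.array(c['hand_eye'])
    else: W=np.linalg.inv(np.array(c['camera_from_world']))
    json.dump(dict(f=f,cx=c['cx'],cy=c['cy'],W=W.tolist()),open(f'pics/{fn}.json','w'))
    return c['pixels']
def ray(fn,u,v):
    d=json.load(open(f'pics/{fn}.json'));W=np.array(d['W'])
    return W[:3,3],W[:3,:3]@np.array([(u-d['cx'])/d['f'],(v-d['cy'])/d['f'],1])
def at(fn,u,v,z):
    o,r=ray(fn,u,v); return o+r*(z-o[2])/r[2]
def proj(fn,p):
    d=json.load(open(f'pics/{fn}.json'));W=np.linalg.inv(np.array(d['W']))
    q=W[:3,:3]@np.array(p)+W[:3,3]; return d['f']*q[0]/q[2]+d['cx'],d['f']*q[1]/q[2]+d['cy']
def totool(dw):
    s=bot.read_state(); return R.from_rotvec(s['tcp_rot']).as_matrix().T@np.array(dw)*1000
E
python3 - <<'E'
from h import *
a=snap('top','t0');b=snap('scene','s0')
s=bot.read_state();print(s)
print(R.from_rotvec(s['tcp_rot']).as_matrix().round(3))
for n in('t0','s0'):print(json.load(open(f'pics/{n}.json')))
E
```

```text
{'time': 0.1, 'q': array([-1.35887866e+00,  2.64710971e-01,  1.60526418e+00,  1.58739324e-05,
        1.27373041e+00, -3.69124805e-02]), 'joint_vel': array([ 0.00054853, -0.0029186 , -0.00316905,  0.00129529, -0.00102088,
       -0.00082473]), 'joint_torque': array([-1.42148047e-04, -5.16706109e+01, -3.68590629e+01, -1.74065809e-05,
        6.27579895e-03,  1.24121206e-05]), 'tool_pos': array([ 0.16615819, -0.65390186,  0.40344937]), 'tcp_rot': array([-3.11522049e+00, -3.89585270e-01,  2.66124939e-04]), 'wrist_force': array([ 0.14730012,  0.51228112, -0.41405888]), 'torque': array([ 0.00085497, -0.01128107, -0.00764353]), 'grip_force': 0.0, 'width': 0.998156345837155}
[[ 0.969  0.246 -0.   ]
 [ 0.246 -0.969  0.002]
 [ 0.    -0.002 -1.   ]]
{'f': 453.4492224754599, 'cx': 278.69838056036025, 'cy': 206.96445608190112, 'W': [[-0.013395659220322714, -0.9964047507001562, 0.08365482111756765, 0.5102146108604732], [-0.9998786976581766, 0.014013153964437093, 0.006798638492927577, -0.020547196860789558], [-0.00794646358083392, -0.08355360134744787, -0.996471599905602, 1.1504013406512912], [0.0, 0.0, 0.0, 1.0]]}
{'f': 527.2393265280612, 'cx': 276.6366537779035, 'cy': 198.66041870617494, 'W': [[-0.8679978986015555, -0.228761963327138, 0.4407353084993265, 0.014639197872060417], [-0.49643623129063413, 0.37933313801736696, -0.7808056343699429, 0.9751238553875837], [0.011433122287257748, -0.8965346253974859, -0.4428260936057792, 0.6570223726928799], [0.0, 0.0, 0.0, 1.0]]}
```

View pics/t0.png

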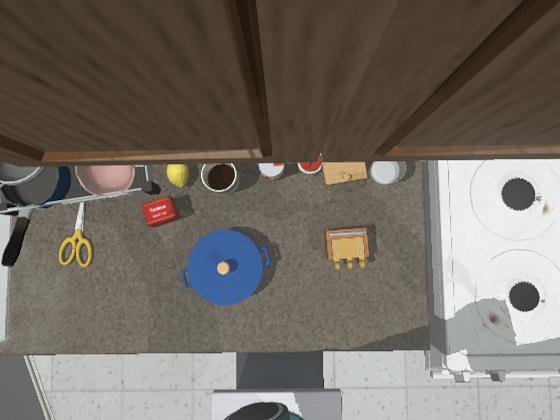

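View pics/s0.png

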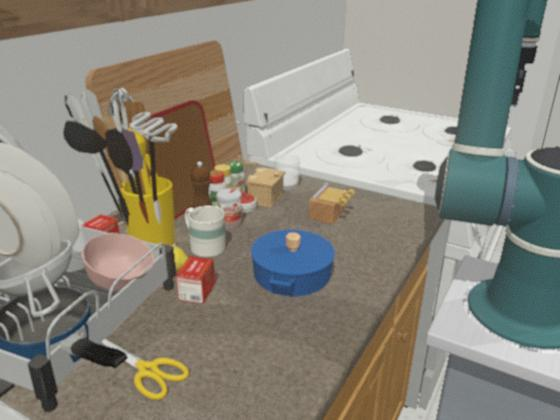

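The top view shows the knob at (223,268), pan handles at (186,277) and (266,256), and the jamb knuckles at (337,265), (350,265) and (363,264), with the block behind them. The scene view agrees, with the knob at (293,241).

Run:
```python
from h import *
print('knob',at('t0',223,268,.094), 'handles',at('t0',186,278,.04),at('t0',267,256,.04))
print('kn',[at('t0',*p,.07).round(3) for p in((337,265),(350,265),(363,264))])
im=cv2.imread('pics/t0.png')
c=cv2.resize(im[210:320,170:390],None,fx=3.6,fy=3.6,interpolation=cv2.INTER_CUBIC);cv2.imwrite('pics/t0c.png',c)
c=bot.read_camera('wrist');print(c['hand_eye'],c['fovy'])
```

```text
knob [0.4589879  0.11744202 0.094     ] handles [0.43342958 0.21454508 0.04      ] [0.48398189 0.01712832 0.04      ]
kn [array([ 0.461, -0.149,  0.07 ]), array([ 0.461, -0.18 ,  0.07 ]), array([ 0.463, -0.211,  0.07 ])]
[[ 8.47006773e-04 -9.57386398e-01 -2.88808878e-01  7.41574363e-02]
 [ 9.99999433e-01  6.24323077e-04  8.63158617e-04  8.67075094e-04]
 [-6.46066272e-04 -2.88809445e-01  9.57386383e-01  3.15720255e-02]
 [ 0.00000000e+00  0.00000000e+00  0.00000000e+00  1.00000000e+00]] 67.45328623029886
```

View pics/t0c.png

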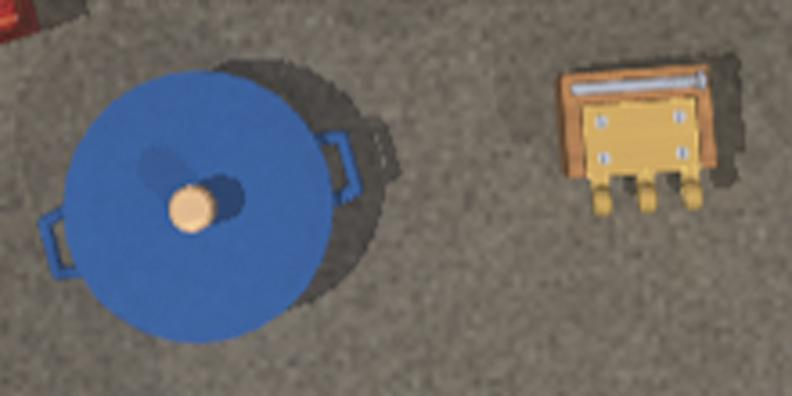

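>>> {"name": "drive_tool", "arguments": {
  "increments": [
    {"delta_pos": [19.8,-28.1,1.4],"turn": 0,"jaw": 1},
    {"delta_pos": [19.8,-28.1,1.4],"turn": 0,"jaw": 1},
    {"delta_pos": [19.8,-28.1,1.4],"turn": 0,"jaw": 1},
    {"delta_pos": [19.8,-28.1,1.4],"turn": 0,"jaw": 1},
    {"delta_pos": [19.8,-28.1,1.4],"turn": 0,"jaw": 1},
    {"delta_pos": [19.8,-28.1,1.4],"turn": 0,"jaw": 1},
    {"delta_pos": [19.8,-28.1,1.4],"turn": 0,"jaw": 1},
    {"delta_pos": [19.8,-28.1,1.4],"turn": 0,"jaw": 1}
  ]
}}

```text
time: 0.82
tool_pos: [0.2645, -0.3956, 0.3931]
tcp_rot: [-3.117, -0.389, 0.0]
wrist_force: [0.5, -0.7, -0.1]
width: 1.002
grip_force: 0.0
```

>>> {"name": "drive_tool", "arguments": {
  "increments": [
    {"delta_pos": [19.8,-28.1,1.4],"turn": 0,"jaw": 1},
    {"delta_pos": [19.8,-28.1,1.4],"turn": 0,"jaw": 1},
    {"delta_pos": [19.8,-28.1,1.4],"turn": 0,"jaw": 1},
    {"delta_pos": [19.8,-28.1,1.4],"turn": 0,"jaw": 1},
    {"delta_pos": [19.8,-28.1,1.4],"turn": 0,"jaw": 1},
    {"delta_pos": [19.8,-28.1,1.4],"turn": 0,"jaw": 1},
    {"delta_pos": [19.8,-28.1,1.4],"turn": 0,"jaw": 1},
    {"delta_pos": [19.8,-28.1,1.4],"turn": 0,"jaw": 1}
  ]
}}

```text
time: 1.48
tool_pos: [0.3625, -0.1387, 0.3822]
tcp_rot: [3.117, 0.389, 0.001]
wrist_force: [0.1, -0.3, -0.1]
width: 1.002
grip_force: 0.0
```

>>> {"name": "drive_tool", "arguments": {
  "increments": [
    {"delta_pos": [19.8,-28.1,1.4],"turn": 0,"jaw": 1},
    {"delta_pos": [19.8,-28.1,1.4],"turn": 0,"jaw": 1},
    {"delta_pos": [19.8,-28.1,1.4],"turn": 0,"jaw": 1},
    {"delta_pos": [19.8,-28.1,1.4],"turn": 0,"jaw": 1},
    {"delta_pos": [19.8,-28.1,1.4],"turn": 0,"jaw": 1},
    {"delta_pos": [19.8,-28.1,1.4],"turn": 0,"jaw": 1},
    {"delta_pos": [0,0,0],"turn": 0,"jaw": 1},
    {"delta_pos": [0,0,0],"turn": 0,"jaw": 1}
  ]
}}

```text
time: 2.15
tool_pos: [0.4362, 0.0537, 0.3735]
tcp_rot: [3.116, 0.396, -0.002]
wrist_force: [-0.3, 0.6, 0.2]
width: 0.998
grip_force: 0.0
```

Run:
```python
from h import *
im=snap('wrist','w1')
hsv=cv2.cvtColor(im,cv2.COLOR_RGB2HSV)
m=cv2.inRange(hsv,(5,40,90),(28,200,255))
n,l,st,ce=cv2.connectedComponentsWithStats(m)
for i in range(1,n):
    if st[i,4]>300: print(st[i],ce[i].round(1),at('w1',*ce[i],.096))
print('proj',proj('w1',[.459,.117,.096]),bot.read_state()['tool_pos'])
```

```text
[     0      0    560    353 124057] [288.1 151.9] [0.48307097 0.05818439 0.096     ]
[ 190  141   40   38 1203] [209.5 159.2] [0.4622434  0.11598197 0.096     ]
proj (np.float64(207.40864172719063), np.float64(162.92513270217086)) [0.43594244 0.05263608 0.37349419]
```

View pics/w1.png

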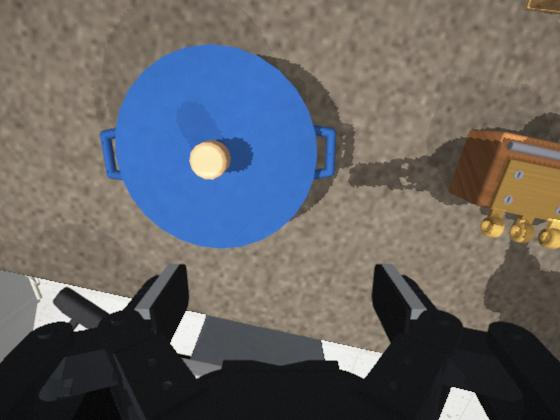

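>>> {"name": "drive_tool", "arguments": {
  "increments": [
    {"delta_pos": [20,-27.5,15],"turn": 0,"jaw": 1},
    {"delta_pos": [20,-27.5,15],"turn": 0,"jaw": 1},
    {"delta_pos": [0,0,25],"turn": 0,"jaw": 1},
    {"delta_pos": [0,0,25],"turn": 0,"jaw": 1},
    {"delta_pos": [0,0,25],"turn": 0,"jaw": 1},
    {"delta_pos": [0,0,20],"turn": 0,"jaw": 1},
    {"delta_pos": [0,0,6],"turn": 0,"jaw": 1},
    {"delta_pos": [0,0,0],"turn": 0,"jaw": 1}
  ]
}}

```text
time: 2.87
tool_pos: [0.4601, 0.1138, 0.241]
tcp_rot: [3.117, 0.387, -0.008]
wrist_force: [-0.9, 0.7, -1.2]
width: 1.001
grip_force: 0.0
```

>>> {"name": "drive_tool", "arguments": {
  "increments": [
    {"delta_pos": [0,0,0],"turn": 0,"jaw": -1},
    {"delta_pos": [0,0,0],"turn": 0,"jaw": -1},
    {"delta_pos": [0,0,0],"turn": 0,"jaw": -1},
    {"delta_pos": [0,0,0],"turn": 0,"jaw": -1},
    {"delta_pos": [0,0,0],"turn": 0,"jaw": -1},
    {"delta_pos": [0,0,0],"turn": 0,"jaw": -1},
    {"delta_pos": [0,0,0],"turn": 0,"jaw": -1},
    {"delta_pos": [0,0,0],"turn": 0,"jaw": -1}
  ],
  "grip_force": 40
}}

```text
time: 3.53
tool_pos: [0.4621, 0.1157, 0.2445]
tcp_rot: [-3.117, -0.39, -0.004]
wrist_force: [-1.1, -0.2, 5.0]
width: 0.333
grip_force: 39.3
```

>>> {"name": "drive_tool", "arguments": {
  "increments": [
    {"delta_pos": [0,0,-6],"turn": 0,"jaw": -1},
    {"delta_pos": [0,0,-12],"turn": 0,"jaw": -1},
    {"delta_pos": [0,0,-20],"turn": 0,"jaw": -1},
    {"delta_pos": [0,0,-25],"turn": 0,"jaw": -1},
    {"delta_pos": [0,0,-25],"turn": 0,"jaw": -1},
    {"delta_pos": [0,0,-15],"turn": 0,"jaw": -1},
    {"delta_pos": [0,0,0],"turn": 0,"jaw": -1},
    {"delta_pos": [0,0,0],"turn": 0,"jaw": -1}
  ]
}}

```text
time: 4.2
tool_pos: [0.4614, 0.1154, 0.3465]
tcp_rot: [-3.117, -0.39, -0.003]
wrist_force: [0.1, -0.6, -3.2]
width: 0.335
grip_force: 39.9
```

Run:
```python
from h import *
snap('wrist','w2');s=bot.read_state();print(s['tool_pos'],s['tcp_rot'],s['wrist_force'],s['q'],s['width'])
print(totool(np.array([.44,.375,0])-s['tool_pos']))
```

```text
[0.46081642 0.11528509 0.34507495] [ 3.11712591e+00  3.90038870e-01 -1.77382539e-03] [-0.21111517  0.09401668 -3.31424485] [ 1.92730863e-01 -7.19229544e-02  2.08402499e+00 -8.98589863e-05
  1.13062812e+00  1.51460402e+00] 0.3341014341753217
[  44.2119623  -256.84265993  345.02033508]
```

View pics/w2.png

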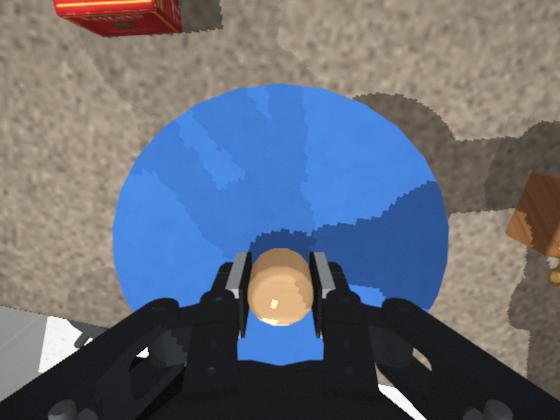

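>>> {"name": "drive_tool", "arguments": {
  "increments": [
    {"delta_pos": [6.3,-36.7,0],"turn": 0,"jaw": -1},
    {"delta_pos": [6.3,-36.7,0],"turn": 0,"jaw": -1},
    {"delta_pos": [6.3,-36.7,0],"turn": 0,"jaw": -1},
    {"delta_pos": [6.3,-36.7,0],"turn": 0,"jaw": -1},
    {"delta_pos": [6.3,-36.7,0],"turn": 0,"jaw": -1},
    {"delta_pos": [6.3,-36.7,0],"turn": 0,"jaw": -1},
    {"delta_pos": [6.4,-36.7,0],"turn": 0,"jaw": -1},
    {"delta_pos": [0,0,0],"turn": 0,"jaw": -1}
  ]
}}

```text
time: 4.92
tool_pos: [0.4396, 0.3803, 0.3435]
tcp_rot: [-3.114, -0.395, 0.004]
wrist_force: [1.0, -0.4, -2.0]
width: 0.332
grip_force: 40.7
```

>>> {"name": "drive_tool", "arguments": {
  "increments": [
    {"delta_pos": [0,0,30],"turn": 0,"jaw": -1},
    {"delta_pos": [0,0,35],"turn": 0,"jaw": -1},
    {"delta_pos": [0,0,30],"turn": 0,"jaw": -1},
    {"delta_pos": [0,0,20],"turn": 0,"jaw": -1},
    {"delta_pos": [0,0,15],"turn": 0,"jaw": -1},
    {"delta_pos": [0,0,10],"turn": 0,"jaw": -1},
    {"delta_pos": [0,0,3],"turn": 0,"jaw": -1},
    {"delta_pos": [0,0,0],"turn": 0,"jaw": -1}
  ]
}}

```text
time: 5.58
tool_pos: [0.4403, 0.3745, 0.201]
tcp_rot: [3.115, 0.389, -0.005]
wrist_force: [0.4, 0.3, -2.3]
width: 0.331
grip_force: 40.7
```

>>> {"name": "drive_tool", "arguments": {
  "increments": [
    {"delta_pos": [0,0,2],"turn": 0,"jaw": -1},
    {"delta_pos": [0,0,2],"turn": 0,"jaw": -1},
    {"delta_pos": [0,0,1],"turn": 0,"jaw": -1},
    {"delta_pos": [0,0,1],"turn": 0,"jaw": -1},
    {"delta_pos": [0,0,0],"turn": 0,"jaw": -1},
    {"delta_pos": [0,0,0],"turn": 0,"jaw": -1}
  ]
}}

```text
time: 6.08
tool_pos: [0.4411, 0.3753, 0.1973]
tcp_rot: [-3.117, -0.39, -0.001]
wrist_force: [-0.1, 0.2, -2.4]
width: 0.335
grip_force: 40.7
```

>>> {"name": "drive_tool", "arguments": {
  "increments": [
    {"delta_pos": [0,0,1],"turn": 0,"jaw": -1},
    {"delta_pos": [0,0,1],"turn": 0,"jaw": -1},
    {"delta_pos": [0,0,1],"turn": 0,"jaw": -1},
    {"delta_pos": [0,0,0],"turn": 0,"jaw": -1},
    {"delta_pos": [0,0,0],"turn": 0,"jaw": -1}
  ]
}}

```text
time: 6.5
tool_pos: [0.4409, 0.3752, 0.1937]
tcp_rot: [3.117, 0.39, -0.001]
wrist_force: [0.2, -0.7, -3.4]
width: 0.333
grip_force: 40.7
```

>>> {"name": "drive_tool", "arguments": {
  "increments": [
    {"delta_pos": [0,0,1],"turn": 0,"jaw": -1},
    {"delta_pos": [0,0,0.5],"turn": 0,"jaw": -1},
    {"delta_pos": [0,0,0],"turn": 0,"jaw": -1},
    {"delta_pos": [0,0,0],"turn": 0,"jaw": -1}
  ]
}}

```text
time: 6.83
tool_pos: [0.4411, 0.3753, 0.1932]
tcp_rot: [-3.117, -0.39, -0.0]
wrist_force: [-2.8, -1.9, 5.3]
width: 0.334
grip_force: 41.5
```

>>> {"name": "drive_tool", "arguments": {
  "increments": [
    {"delta_pos": [0,0,0],"turn": 0,"jaw": 1},
    {"delta_pos": [0,0,0],"turn": 0,"jaw": 1},
    {"delta_pos": [0,0,0],"turn": 0,"jaw": 1},
    {"delta_pos": [0,0,0],"turn": 0,"jaw": 1},
    {"delta_pos": [0,0,0],"turn": 0,"jaw": 1},
    {"delta_pos": [0,0,-20],"turn": 0,"jaw": 1},
    {"delta_pos": [0,0,-40],"turn": 0,"jaw": 1},
    {"delta_pos": [0,0,-40],"turn": 0,"jaw": 1}
  ]
}}

```text
time: 7.5
tool_pos: [0.44, 0.3745, 0.2911]
tcp_rot: [3.115, 0.389, -0.008]
wrist_force: [0.6, 0.7, 0.6]
width: 0.999
grip_force: 0.0
```

>>> {"name": "drive_tool", "arguments": {
  "increments": [
    {"delta_pos": [-6.3,36.7,-8],"turn": 0,"jaw": 1},
    {"delta_pos": [-6.3,36.7,-8],"turn": 0,"jaw": 1},
    {"delta_pos": [-6.3,36.7,-8],"turn": 0,"jaw": 1},
    {"delta_pos": [-6.3,36.7,-8],"turn": 0,"jaw": 1},
    {"delta_pos": [-6.3,36.7,-8],"turn": 0,"jaw": 1},
    {"delta_pos": [-6.3,36.7,-8],"turn": 0,"jaw": 1},
    {"delta_pos": [-6.4,36.7,0],"turn": 0,"jaw": 1},
    {"delta_pos": [0,0,0],"turn": 0,"jaw": 1}
  ]
}}

```text
time: 8.17
tool_pos: [0.4618, 0.1105, 0.3411]
tcp_rot: [3.115, 0.382, 0.002]
wrist_force: [0.7, 0.9, -0.1]
width: 1.003
grip_force: 0.0
```

Run:
```python
from h import *
snap('wrist','w3');s=bot.read_state();print(s['tool_pos'],s['tcp_rot'],s['wrist_force'],s['width'])
```

```text
[0.46160563 0.11259927 0.3407788 ] [3.11780383e+00 3.81556528e-01 1.59264497e-03] [-0.63670903 -0.16788682  0.65776406] 0.999746188940209
```

View pics/w3.png

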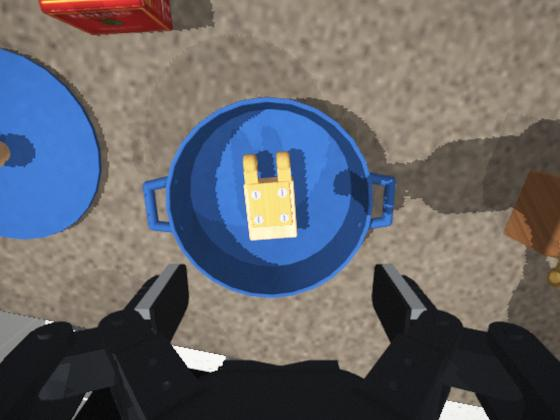

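Run:
```python
import cv2
im=cv2.imread('pics/w3.png')
cv2.imwrite('pics/w3c.png',cv2.resize(im[140:250,220:330],None,fx=5,fy=5,interpolation=cv2.INTER_CUBIC))
```

```text
(no output)
```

View pics/w3c.png

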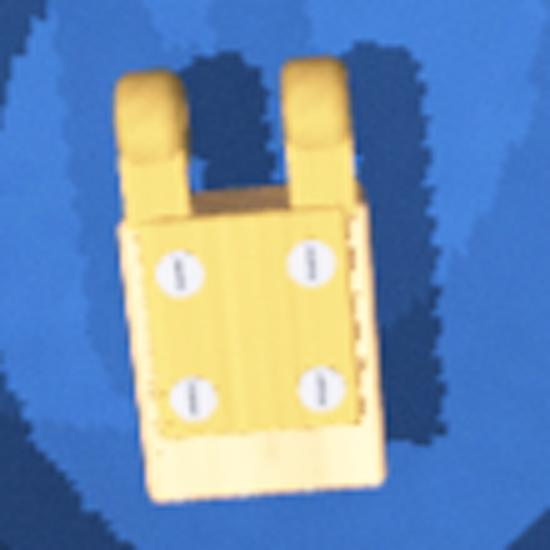

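The crop shows the hinge half's rail-top corners at (120,224), (368,203), (385,483) and (150,500), with the knuckles toward the top at (152,115) and (315,103).

Run:
```python
from h import *
P=[at('w3',220+u/5,140+v/5,.029)[:2] for u,v in((120,224),(368,203),(385,483),(150,500))]
P=np.array(P);print(P.round(4));
w=lambda a,b:(np.linalg.norm(P[a]-P[b])).round(4)
print(w(0,1),w(2,3),w(0,3),w(1,2))
for a,b in((3,0),(2,1)):
    d=P[b]-P[a];print('x yaw',np.arctan2(d[1],d[0]))
for a,b in((1,0),(2,3)):
    d=P[b]-P[a];print('y yaw',np.arctan2(-d[0],d[1]))
c=P.mean(0);print(c)
s=bot.read_state();rv=s['tcp_rot'];print('tool yaw',2*np.arctan2(rv[1],rv[0]))
print(totool([*(c-s['tool_pos'][:2]),0]), totool([0,0,0]))
# jamb from t0
print([at('t0',170+u/3.6,210+v/3.6,.07).round(4) for u,v in((602,207),(648,203),(692,198))])
```

```text
[[0.4676 0.1436]
 [0.4822 0.1008]
 [0.4304 0.0838]
 [0.4162 0.1267]]
0.0452 0.0451 0.0541 0.0545
x yaw 0.31843716192447324
x yaw 0.3170411941042199
y yaw 0.33006627010099177
y yaw 0.32092199347829864
[0.44910632 0.11372457]
tool yaw 0.24354875877448248
[-11.8590556   -4.10626846  -0.01383361] [0. 0. 0.]
[array([ 0.4555, -0.1495,  0.07  ]), array([ 0.4577, -0.1797,  0.07  ]), array([ 0.4606, -0.2086,  0.07  ])]
```

>>> {"name": "drive_tool", "arguments": {
  "increments": [
    {"delta_pos": [-5,-2,10],"turn": -0.036,"jaw": 1},
    {"delta_pos": [-5,-2,10],"turn": -0.036,"jaw": 1},
    {"delta_pos": [0,0,30],"turn": 0,"jaw": 1},
    {"delta_pos": [0,0,30],"turn": 0,"jaw": 1},
    {"delta_pos": [0,0,30],"turn": 0,"jaw": 1},
    {"delta_pos": [0,0,25],"turn": 0,"jaw": 1},
    {"delta_pos": [0,0,15],"turn": 0,"jaw": 1},
    {"delta_pos": [0,0,0],"turn": 0,"jaw": 1}
  ]
}}

```text
time: 8.88
tool_pos: [0.4481, 0.1171, 0.1865]
tcp_rot: [-3.101, -0.503, 0.013]
wrist_force: [-0.6, -0.4, -0.2]
width: 1.0
grip_force: 0.0
```

>>> {"name": "drive_tool", "arguments": {
  "increments": [
    {"delta_pos": [0,0,5],"turn": 0,"jaw": 1},
    {"delta_pos": [0,0,5],"turn": 0,"jaw": 1},
    {"delta_pos": [0,0,0],"turn": 0,"jaw": 1},
    {"delta_pos": [0,0,0],"turn": 0,"jaw": 1}
  ]
}}

```text
time: 9.22
tool_pos: [0.4512, 0.1169, 0.1812]
tcp_rot: [-3.101, -0.502, -0.002]
wrist_force: [-0.3, -0.5, 0.3]
width: 1.0
grip_force: 0.0
```

>>> {"name": "drive_tool", "arguments": {
  "increments": [
    {"delta_pos": [0,2.5,1],"turn": 0,"jaw": 1},
    {"delta_pos": [0,0,0],"turn": 0,"jaw": -1},
    {"delta_pos": [0,0,0],"turn": 0,"jaw": -1},
    {"delta_pos": [0,0,0],"turn": 0,"jaw": -1},
    {"delta_pos": [0,0,0],"turn": 0,"jaw": -1},
    {"delta_pos": [0,0,0],"turn": 0,"jaw": -1},
    {"delta_pos": [0,0,0],"turn": 0,"jaw": -1},
    {"delta_pos": [0,0,0],"turn": 0,"jaw": -1}
  ],
  "grip_force": 60
}}

```text
time: 9.88
tool_pos: [0.452, 0.1143, 0.18]
tcp_rot: [-3.101, -0.502, -0.002]
wrist_force: [-1.7, -0.4, 4.9]
width: 0.524
grip_force: 63.0
```

Run:
```python
from h import *
s=bot.read_state();print(s['tool_pos'],s['tcp_rot'],s['wrist_force'],s['width'],s['grip_force'])
```

```text
[0.45196123 0.11428431 0.18000321] [-3.10127485e+00 -5.01612419e-01 -1.80132344e-03] [-1.67725872 -0.35699026  4.89778178] 0.5237350500407003 63.015639781951904
```

>>> {"name": "drive_tool", "arguments": {
  "increments": [
    {"delta_pos": [0,0,-8],"turn": 0,"jaw": -1},
    {"delta_pos": [0,0,-20],"turn": 0,"jaw": -1},
    {"delta_pos": [0,0,-30],"turn": 0,"jaw": -1},
    {"delta_pos": [0,0,-32],"turn": 0,"jaw": -1},
    {"delta_pos": [0,0,-20],"turn": 0,"jaw": -1},
    {"delta_pos": [0,0,-10],"turn": 0,"jaw": -1},
    {"delta_pos": [-10,14,0],"turn": 0,"jaw": -1},
    {"delta_pos": [-19,28,0],"turn": 0,"jaw": -1}
  ]
}}

```text
time: 10.55
tool_pos: [0.4378, 0.0664, 0.3002]
tcp_rot: [-3.099, -0.507, -0.004]
wrist_force: [0.5, -0.8, -2.0]
width: 0.522
grip_force: 62.2
```

>>> {"name": "drive_tool", "arguments": {
  "increments": [
    {"delta_pos": [-20,29,0],"turn": 0,"jaw": -1},
    {"delta_pos": [-20,29,0],"turn": 0,"jaw": -1},
    {"delta_pos": [-20,29,0],"turn": 0,"jaw": -1},
    {"delta_pos": [-20,29,0],"turn": 0,"jaw": -1},
    {"delta_pos": [-20,29,0],"turn": 0,"jaw": -1},
    {"delta_pos": [-20,29,0],"turn": 0,"jaw": -1},
    {"delta_pos": [-18,28,0],"turn": 0,"jaw": -1},
    {"delta_pos": [-10,15,0],"turn": 0,"jaw": -1}
  ]
}}

```text
time: 11.22
tool_pos: [0.3635, -0.1896, 0.2984]
tcp_rot: [-3.102, -0.499, 0.003]
wrist_force: [-0.1, 0.4, -1.6]
width: 0.525
grip_force: 62.3
```

>>> {"name": "drive_tool", "arguments": {
  "increments": [
    {"delta_pos": [0,0,0],"turn": 0.06,"jaw": -1},
    {"delta_pos": [0,0,0],"turn": 0.06,"jaw": -1},
    {"delta_pos": [0,0,0],"turn": 0.06,"jaw": -1},
    {"delta_pos": [0,0,0],"turn": 0.055,"jaw": -1},
    {"delta_pos": [0,0,0],"turn": 0,"jaw": -1},
    {"delta_pos": [0,0,0],"turn": 0,"jaw": -1},
    {"delta_pos": [0,0,0],"turn": 0,"jaw": -1}
  ]
}}

```text
time: 11.8
tool_pos: [0.3648, -0.1871, 0.2987]
tcp_rot: [-3.138, -0.137, 0.002]
wrist_force: [0.0, -0.6, -1.9]
width: 0.526
grip_force: 62.3
```

Run:
```python
from h import *
snap('wrist','w4');s=bot.read_state();print(s['tool_pos'],s['tcp_rot'],s['wrist_force'],s['width'],s['q'])
```

```text
[ 0.3649484  -0.1871583   0.29890808] [-3.13807341e+00 -1.36672979e-01  1.31000297e-03] [ 0.97638803 -0.55000483 -2.81888368] 0.5283441489211981 [-5.34610924e-01 -1.57090806e-01  2.25143506e+00 -1.52443020e-07
  1.04824430e+00  9.49134195e-01]
```

View pics/w4.png

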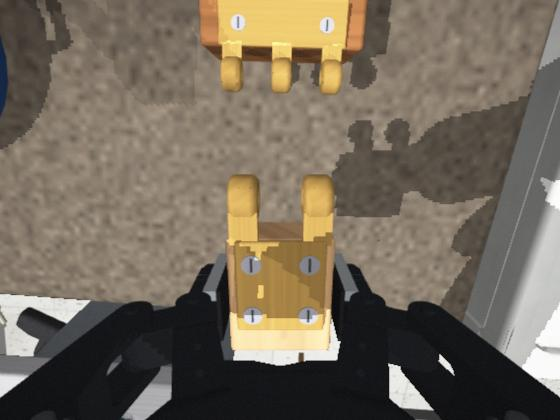

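>>> {"name": "drive_tool", "arguments": {
  "increments": [
    {"delta_pos": [0,0,15],"turn": 0,"jaw": -1},
    {"delta_pos": [0,0,25],"turn": 0,"jaw": -1},
    {"delta_pos": [0,0,22],"turn": 0,"jaw": -1},
    {"delta_pos": [0,0,12],"turn": 0,"jaw": -1},
    {"delta_pos": [0,0,8],"turn": 0,"jaw": -1},
    {"delta_pos": [0,0,0],"turn": 0,"jaw": -1},
    {"delta_pos": [0,0,0],"turn": 0,"jaw": -1},
    {"delta_pos": [0,0,0],"turn": 0,"jaw": -1}
  ]
}}

```text
time: 12.52
tool_pos: [0.3658, -0.1877, 0.2183]
tcp_rot: [3.138, 0.135, 0.002]
wrist_force: [0.4, -0.8, -1.8]
width: 0.522
grip_force: 62.2
```

Run:
```python
from h import *
im=snap('wrist','w5');s=bot.read_state();print(s['tool_pos'],s['tcp_rot'],s['wrist_force'],s['width'])
im=im[:,:,::-1]
a=im[10:260,180:380]
cv2.imwrite('pics/w5c.png',cv2.resize(a,None,fx=2.4*1,fy=2.4,interpolation=cv2.INTER_CUBIC))
```

```text
[ 0.36592439 -0.18779108  0.21851731] [3.13739542e+00 1.35034940e-01 3.08928037e-03] [ 0.42773342 -0.94098373 -1.26202156] 0.5242793753202702
```

View pics/w5c.png

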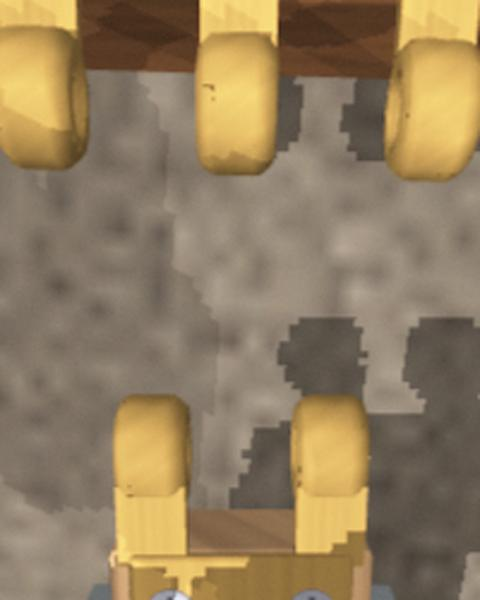

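```bash
cat > fit.py <<'E'
from h import *
from scipy.optimize import least_squares
def knuck(yc):
    t=np.linspace(0,2*np.pi,181);P=[]
    for y,r in((-6,8),(-4,10),(4,10),(6,8)):
        P+=[(r*np.cos(a),yc+y,r*np.sin(a)) for a in t]
    return np.array(P)/1000
def ext(fn,p,yc):
    x,y,z,th=p;K=knuck(yc);c,s=np.cos(th),np.sin(th)
    Q=np.c_[x+c*K[:,0]-s*K[:,1],y+s*K[:,0]+c*K[:,1],z+K[:,2]]
    d=json.load(open(f'pics/{fn}.json'));W=np.linalg.inv(np.array(d['W']))
    q=Q@W[:3,:3].T+W[:3,3];u=d['f']*q[:,0]/q[:,2]+d['cx'];v=d['f']*q[:,1]/q[:,2]+d['cy']
    return dict(l=u.min(),r=u.max(),t=v.min(),b=v.max())
def fit(fn,obs,p0,zs=None):
    f=lambda p:[ext(fn,p,yc)[k]-v for yc,k,v in obs]
    r=least_squares(f,p0,x_scale=[.01,.01,.01,.1]);
    J=np.linalg.inv(r.jac.T@r.jac)
    return r.x,np.array(f(r.x)).round(1),np.sqrt(np.diag(J))*.4
E
python3 - <<'E'
from fit import *
X=lambda u:180+(u+.5)/2.4-.5
Y=lambda v:10+(v+.5)/2.4-.5
jo=[(0,'l',X(196)),(0,'r',X(278)),(0,'b',Y(174)),(30,'r',X(89)),(30,'b',Y(169)),(-30,'l',X(386)),(-30,'b',Y(181))]
ho=[(15,'l',X(114)),(15,'r',X(191)),(15,'t',Y(394)),(-15,'l',X(291)),(-15,'r',X(369)),(-15,'t',Y(394))]
j,rj,sj=fit('w5',jo,[.458,-.18,.06,.06]);h,rh,sh=fit('w5',ho,[.408,-.184,.061,.086])
print(j.round(4),rj,sj.round(4));print(h.round(4),rh,sh.round(4))
f=lambda p,o,z:fit
d=j-h;print('d',d.round(4),totool([*d[:3]]).round(1))
E
```

```text
[ 0.4618 -0.1799  0.0608  0.0596] [-0.5  1.   0.3 -0.   0.  -0.5 -0.3] [0.0001 0.0001 0.0006 0.0033]
[ 0.407  -0.1853  0.0591  0.0863] [-0.3  0.7 -0.  -0.5  0.1  0. ] [0.0002 0.0001 0.0006 0.0078]
d [ 0.0548  0.0054  0.0017 -0.0267] [55.  -0.7 -1.6]
```

>>> {"name": "drive_tool", "arguments": {
  "increments": [
    {"delta_pos": [0,0,20],"turn": 0.027,"jaw": -1},
    {"delta_pos": [0,0,13],"turn": 0,"jaw": -1},
    {"delta_pos": [0,0,4],"turn": 0,"jaw": -1},
    {"delta_pos": [0,0,1],"turn": 0,"jaw": -1},
    {"delta_pos": [0,0,0],"turn": 0,"jaw": -1},
    {"delta_pos": [0,0,0],"turn": 0,"jaw": -1}
  ]
}}

```text
time: 13.07
tool_pos: [0.3658, -0.1877, 0.1804]
tcp_rot: [3.139, 0.093, 0.002]
wrist_force: [0.6, -0.2, -1.1]
width: 0.522
grip_force: 62.3
```

>>> {"name": "drive_tool", "arguments": {
  "increments": [
    {"delta_pos": [0,0,1],"turn": 0,"jaw": -1},
    {"delta_pos": [0,0,1],"turn": 0,"jaw": -1},
    {"delta_pos": [0,0,1],"turn": 0,"jaw": -1},
    {"delta_pos": [0,0,0],"turn": 0,"jaw": -1},
    {"delta_pos": [0,0,0],"turn": 0,"jaw": -1}
  ]
}}

```text
time: 13.48
tool_pos: [0.3652, -0.1874, 0.1764]
tcp_rot: [-3.14, -0.092, 0.0]
wrist_force: [0.4, -0.0, -2.2]
width: 0.526
grip_force: 62.3
```

>>> {"name": "drive_tool", "arguments": {
  "increments": [
    {"delta_pos": [0,0,1],"turn": 0,"jaw": -1},
    {"delta_pos": [0,0,0],"turn": 0,"jaw": -1},
    {"delta_pos": [0,0,0],"turn": 0,"jaw": -1}
  ]
}}

```text
time: 13.73
tool_pos: [0.3651, -0.1873, 0.1753]
tcp_rot: [-3.14, -0.092, 0.0]
wrist_force: [0.3, -0.1, -2.7]
width: 0.526
grip_force: 62.3
```

>>> {"name": "drive_tool", "arguments": {
  "increments": [
    {"delta_pos": [0,0,0.5],"turn": 0,"jaw": -1},
    {"delta_pos": [0,0,0.5],"turn": 0,"jaw": -1},
    {"delta_pos": [0,0,0],"turn": 0,"jaw": -1},
    {"delta_pos": [0,0,0],"turn": 0,"jaw": -1}
  ]
}}

```text
time: 14.07
tool_pos: [0.3653, -0.1874, 0.175]
tcp_rot: [-3.14, -0.092, 0.001]
wrist_force: [-2.8, 1.2, 5.9]
width: 0.524
grip_force: 63.3
```

Run:
```python
from fit import *
X=lambda u:180+(u+.5)/2.4-.5
Y=lambda v:10+(v+.5)/2.4-.5
jo=[(0,'l',X(196)),(0,'r',X(278)),(0,'b',Y(174)),(30,'r',X(89)),(30,'b',Y(169)),(-30,'l',X(386)),(-30,'b',Y(181))]
ho=[(15,'l',X(114)),(15,'r',X(191)),(15,'t',Y(394)),(-15,'l',X(291)),(-15,'r',X(369)),(-15,'t',Y(394))]
def ff(obs,p0,z):
    f=lambda p:[ext('w5',(p[0],p[1],z,p[2]),yc)[k]-v for yc,k,v in obs]
    r=least_squares(f,p0,x_scale=[.01,.01,.1]);return r.x,np.array(f(r.x)).round(1)
T=np.array([.3659,-.1878])
for b in(0,-.001,.001):
    j,rj=ff(jo,[.458,-.18,.06],.06+b);h,rh=ff(ho,[.408,-.184,.086],.0614+b)
    print(b,j.round(4),rj,h.round(4),rh)
    c,s=np.cos(.0865),np.sin(.0865);e=h[:2]-T;L=np.array([c*e[0]+s*e[1],s*e[0]-c*e[1]]) # leaf in tool x,y
    print(' leaf in tool',(L*1e3).round(1))
    y=.0593;c,s=np.cos(y),np.sin(y)
    D=j[:2]-np.array([.3652,-.1874]);print(' tool move',np.array([c*D[0]+s*D[1]-L[0],s*D[0]-c*D[1]-L[1]])*1e3)
```

```text
0 [ 0.4619 -0.1799  0.0595] [-0.4  0.9  0.3  0.4 -0.  -0.9 -0.3] [ 0.4074 -0.1853  0.0858] [-1.3  0.3  0.  -0.2  1.2  0.1]
 leaf in tool [41.6  1.1]
 tool move [55.37266876 -2.81344038]
-0.001 [ 0.462  -0.1799  0.0593] [-0.3  0.8  0.3  0.8 -0.  -1.4 -0.3] [ 0.4072 -0.1853  0.0861] [-0.8  0.5  0.  -0.3  0.7  0.1]
 leaf in tool [41.4  1.1]
 tool move [55.64039029 -2.82124383]
0.001 [ 0.4618 -0.1799  0.0596] [-0.6  1.1  0.3 -0.1  0.  -0.5 -0.3] [ 0.4076 -0.1853  0.0856] [-1.7  0.2  0.  -0.   1.6  0.1]
 leaf in tool [41.7  1.1]
 tool move [55.10508591 -2.80566589]
```

>>> {"name": "drive_tool", "arguments": {
  "increments": [
    {"delta_pos": [0,0,-10],"turn": 0,"jaw": -1},
    {"delta_pos": [0,0,-20],"turn": 0,"jaw": -1},
    {"delta_pos": [0,-2.8,-12.4],"turn": 0,"jaw": -1},
    {"delta_pos": [10,0,0],"turn": 0,"jaw": -1},
    {"delta_pos": [10,0,0],"turn": 0,"jaw": -1},
    {"delta_pos": [5,0,0],"turn": 0,"jaw": -1},
    {"delta_pos": [0,0,0],"turn": 0,"jaw": -1},
    {"delta_pos": [0,0,0],"turn": 0,"jaw": -1}
  ]
}}

```text
time: 14.73
tool_pos: [0.3901, -0.1829, 0.2159]
tcp_rot: [-3.139, -0.094, 0.003]
wrist_force: [0.2, 0.6, -1.6]
width: 0.521
grip_force: 62.3
```

>>> {"name": "drive_tool", "arguments": {
  "increments": [
    {"delta_pos": [5,0,0],"turn": 0,"jaw": -1},
    {"delta_pos": [3,0,0],"turn": 0,"jaw": -1},
    {"delta_pos": [3,0,0],"turn": 0,"jaw": -1},
    {"delta_pos": [3,0,0],"turn": 0,"jaw": -1},
    {"delta_pos": [3,0,0],"turn": 0,"jaw": -1},
    {"delta_pos": [3,0,0],"turn": 0,"jaw": -1},
    {"delta_pos": [0,0,0],"turn": 0,"jaw": -1},
    {"delta_pos": [0,0,0],"turn": 0,"jaw": -1}
  ]
}}

```text
time: 15.4
tool_pos: [0.4102, -0.182, 0.2169]
tcp_rot: [3.14, 0.093, 0.0]
wrist_force: [0.0, -0.4, -2.4]
width: 0.524
grip_force: 62.3
```

Run:
```python
from h import *
im=snap('wrist','w6');s=bot.read_state();print(s['tool_pos'],s['tcp_rot'],s['wrist_force'],s['width'])
a=im[110:240,190:370,::-1]
cv2.imwrite('pics/w6c.png',cv2.resize(a,None,fx=4,fy=4,interpolation=cv2.INTER_CUBIC))
```

```text
[ 0.40993493 -0.18192029  0.21677779] [-3.14019863e+00 -9.25762806e-02  2.45596366e-04] [ 0.06085305 -0.06650525 -2.31995132] 0.5214719796178356
```

View pics/w6c.png

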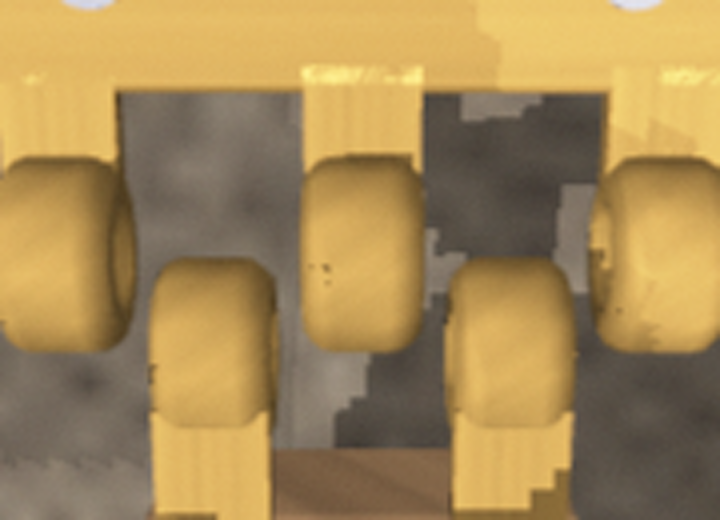

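The crop shows the held knuckles (150–276 and 445–574, tops at row 257) centred in the gaps. The fixed knuckles span rows 155–352, parallel to the held ones. I'll work out the remaining x distance.

Run:
```python
from fit import *
X=lambda u:190+(u+.5)/4-.5
Y=lambda v:110+(v+.5)/4-.5
jo=[(0,'l',X(301)),(0,'r',X(425)),(0,'b',Y(352)),(0,'t',Y(155)),(30,'r',X(135)),(30,'b',Y(352)),(-30,'l',X(590)),(-30,'b',Y(352))]
ho=[(15,'l',X(149)),(15,'r',X(277)),(15,'t',Y(257)),(-15,'l',X(445)),(-15,'r',X(575)),(-15,'t',Y(257))]
def ff(obs,p0,z):
    f=lambda p:[ext('w6',(p[0],p[1],z,p[2]),yc)[k]-v for yc,k,v in obs]
    r=least_squares(f,p0,x_scale=[.01,.01,.1]);return r.x,np.array(f(r.x)).round(1)
for zj,zh in((.06,.06),(.058,.058),(.06,.059),(.06,.061)):
    j,rj=ff(jo,[.462,-.18,.06],zj);h,rh=ff(ho,[.45,-.18,.06],zh)
    print(j.round(4),rj,h.round(4),rh,totool([*(j-h)[:2],0]).round(2))
print(fit('w6',jo,[.462,-.18,.06,.06]),fit('w6',ho,[.45,-.18,.06,.06]))
```

```text
[ 0.4621 -0.1799  0.0597] [-0.5  0.4  0.3 -0.8  0.7  0.3 -0.7  0.3] [ 0.4516 -0.1804  0.0589] [-1.2  0.5  0.  -0.3  1.   0.1] [10.55  0.11 -0.  ]
[ 0.4617 -0.1799  0.0598] [-0.2  0.2  0.  -0.2  1.6  0.  -1.5  0. ] [ 0.4512 -0.1804  0.0592] [-0.4  0.8 -0.  -0.6  0.2  0. ] [10.47  0.11 -0.  ]
[ 0.4621 -0.1799  0.0597] [-0.5  0.4  0.3 -0.8  0.7  0.3 -0.7  0.3] [ 0.4514 -0.1804  0.0589] [-0.8  0.7 -0.  -0.4  0.6  0.1] [10.72  0.11 -0.  ]
[ 0.4621 -0.1799  0.0597] [-0.5  0.4  0.3 -0.8  0.7  0.3 -0.7  0.3] [ 0.4518 -0.1804  0.0588] [-1.7  0.4  0.  -0.1  1.5  0.1] [10.38  0.11 -0.  ]
(array([ 0.46219295, -0.17987081,  0.06031812,  0.05969057]), array([-0.5,  0.5,  0.3, -0.9,  0.6,  0.3, -0.5,  0.3]), array([1.42152691e-04, 8.01137520e-05, 5.48652548e-04, 3.88160794e-03])) (array([ 0.45124031, -0.1804077 ,  0.05795991,  0.05918379]), array([-0.3,  0.8, -0. , -0.6,  0.1,  0. ]), array([1.60163139e-04, 8.37361003e-05, 6.14203460e-04, 7.77120760e-03]))
```

>>> {"name": "drive_tool", "arguments": {
  "increments": [
    {"delta_pos": [3,0,-0.5],"turn": 0,"jaw": -1},
    {"delta_pos": [3,0,0],"turn": 0,"jaw": -1},
    {"delta_pos": [2,0,0],"turn": 0,"jaw": -1},
    {"delta_pos": [1.5,0.1,0],"turn": 0,"jaw": -1},
    {"delta_pos": [1,0,0],"turn": 0,"jaw": -1},
    {"delta_pos": [0,0,0],"turn": 0,"jaw": -1},
    {"delta_pos": [0,0,0],"turn": 0,"jaw": -1},
    {"delta_pos": [0,0,0],"turn": 0,"jaw": -1}
  ]
}}

```text
time: 16.12
tool_pos: [0.4204, -0.1814, 0.2172]
tcp_rot: [-3.14, -0.092, 0.0]
wrist_force: [0.5, -0.7, -1.9]
width: 0.528
grip_force: 62.3
```

Run:
```python
from h import *
S=[]
for i in range(6):
    im=snap('wrist','w7');s=bot.read_state();S.append([*s['tool_pos'],*s['wrist_force']])
print(np.mean(S,0).round(4),np.std(S,0).round(4),s['tcp_rot'])
# row of knuckle/background boundaries along the axis, gap columns
g=cv2.cvtColor(im,cv2.COLOR_RGB2HSV)
brass=(g[:,:,1]>95)&(g[:,:,2]>80)
for r in(160,166,172,178,184):
    d=np.flatnonzero(np.diff(brass[r,170:390].astype(int)))+171;print(r,d)
```

```text
[ 0.4203 -0.1814  0.2172  0.0524 -0.1753 -1.7158] [0.     0.     0.     0.2523 0.5183 0.4198] [-3.14021981e+00 -9.22576928e-02  4.10636192e-05]
160 [191 221 265 295 339 370]
166 [191 222 266 295 338 370]
172 [192 222 266 295 338 369]
178 [192 223 230 258 266 294 304 331 338 369]
184 [190 221 228 258 265 295 302 334 339 371]
```

```bash
python3 -c "
from workcell import bot
print(bot.finish_job())"
```

```text
the job is handed in; nothing more can be done
None
```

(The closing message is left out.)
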